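# Tip the checked corner cleats into the blue tote

## Robot

A 6-joint arm with a two-finger parallel gripper is mounted at the origin on the work surface. World frame = base frame: x ahead of the robot, y to its left, z up, the work surface at z = 0. Lengths are in mm, angles in rad, forces in N, time in s.
With the tool pointing down it reaches from about 275 to 850 mm from the base axis. Payload 5.2 kg.
Tool frame: the origin (TCP) lies on the mounting face of the last link; the fingertips stand 173 mm ahead of it and the grasp point (between the pads) lies 155 mm ahead of it; x points along the fingers, z is the direction in which the jaws open and shut, and the axes are right-handed (so a half turn about x gives the same grasp; the last joint's range is limited). The gripper opens to 85 mm and grips with 20 to 120 N. Pads are 22 mm wide; open, the fingers measure 114 mm over their backs; the gripper's body (76 mm by 85 mm) begins 54 mm behind the grasp point. The pads swing forward as they close: fully open they stand 13 mm farther back than shut.
Start: joints at [-1.49, 0.259, 1.535, -0, 1.348, -0.203], TCP at [154.024, -527.999, 404.71] pointing down, gripper open.
Joint ranges: [-3.14, 3.14], [-0.91, 2.08], [0.19, 2.58], [-1.22, 4.36], [0.22, 2.71], [-3.12, 3.12]. Speed limits (rad/s): [2.57, 2.57, 3.14, 3.14, 3.14, 3.14].

## Interface

Orientations are given as a 3x3 rotation matrix whose columns are the frame's x, y, z axes.
In Python, from plant import manip, imaging gives the robot as it stands.
- The arm moves only by the shell command python3 -m crank 'ROWS'. ROWS is JSON, a list that holds one entry, the list of rows, each a list of 7 numbers: the turn, a rotation vector about the tool's x, y, z in degrees, then the shift along the tool's x, y, z in m, then the closure in counts, from 0 (fully open) to 255 (shut). A call has 1 to 20 rows; each row is the pose to reach, as a shift and turn from the pose measured when the call began, along the tool's axes at that moment; what a row does not reach only later rows make up. A row lasts 1/10 s, in which the tool goes at most 50 mm and 8.59 degrees, less where a joint would pass 70% of its speed; a pose out of reach is approached as far as the arm can. A call with a gripper value outside its range is refused whole. The fingers move at their own pace and stop on an object; the grip force is fixed at half the most. Time passes only in rows, so rows that repeat a pose let the fingers close. It gives the time, the measured TCP pose, the force and the opening at its end, in the units of the state.
- manip.read_state(): the state, without advancing time (a new reading comes with each control period).
- imaging.grab_frame(name): name is "scene" or "top" or "wrist"; returns the picture (400x640x3 uint8, blue, green, red); there is no depth.
- imaging.camera_params(name): a dict with "vertical_fov" (degrees; the focal length in pixels is half the picture's height over the tangent of half this angle, whatever the lens; pixels are square), "cx", "cy" (the principal point, pixels), "R" (3x3) and "t" (3): a world point X has camera coordinates R X + t. Camera axes: x right, y down, z forward; pixel columns grow to the right and rows downward; lengths in mm; the calibration is good to about 2 mm. A picture is of the moment at which its call begins: read the wrist's pose just before it. camera_params takes no time and is no camera call; for the wrist camera it gives the pose at the moment of the call.
- manip.finish_job(): hands the job in, once; it reports no verdict.
The state is a dict: "clock": time; "qpos": joint angles; "dq": joint speeds; "tau": joint torques, N m; "tool_pos": TCP position; "orientation": TCP orientation; "wrist_force": force on the tool from outside, world axes, zero at the start; "torque": the same for the moment, N m; "gripper_width": finger opening in mm.
Only numpy, scipy, OpenCV 4.12 (cv2) and the standard library are available. Lean on these libraries where they do the work, as an engineer would, in place of code of your own. Each camera call takes 0.05 s, during which the arm holds its last target. There are 200 camera calls.

## Task

The aluminium corner cleats on the black tray have passed inspection: carry the tray by its orange handle, tip it low over the blue tote (lip no more than about 10 cm above the tote's rim) so that all four slide in, then set the empty tray back down flat and upright, in the middle of its green mat. Do not touch the cleats with the gripper, and leave the steel gauge block where it stands.

Things in the scene. Friction and masses are not known exactly. Their poses are not given: they have to be found in the camera images.
- tray: black sorting tray, 170 mm long (its x) and 140 mm wide (its y), floor 4 mm thick; walls 28 mm high and 5 mm thick on both long sides and at the back (-x); the front (+x) end is open, with no wall. An orange handle bridges it crosswise over its middle. Mass about 0.3 kg. Origin: centre of the underside; z up
- tray_grip (a point): centre of the orange handle bar, 78 mm above the tray's underside, directly over the tray's centre. The bar runs along the tray's y, 152 mm long, 18 mm thick (along x), 22 mm tall; 63 mm free height under it above the tray's floor; posts at both ends. Axes as the tray's
- tray_lip (a point): middle of the tray's open front edge, on the floor's top face (85 mm ahead of the tray's centre). Axes as the tray's
- cleat0: aluminium corner cleat, an L of 36 x 36 mm with legs 16 mm wide, 22 mm high, 45 g, lying loose on the tray. Origin: centre of the underside of its 36 mm square; z up
- cleat1: aluminium corner cleat, an L of 36 x 36 mm with legs 16 mm wide, 22 mm high, 45 g, lying loose on the tray. Origin: centre of the underside of its 36 mm square; z up
- cleat2: aluminium corner cleat, an L of 36 x 36 mm with legs 16 mm wide, 22 mm high, 45 g, lying loose on the tray. Origin: centre of the underside of its 36 mm square; z up
- cleat3: aluminium corner cleat, an L of 36 x 36 mm with legs 16 mm wide, 22 mm high, 45 g, lying loose on the tray. Origin: centre of the underside of its 36 mm square; z up
- good_tote: blue open tote for good parts, fixed to the table: 190 mm (its x) by 230 mm (its y), 85 mm high, walls and floor 5 mm. Origin: centre of the underside. It may change places with the red one
- reject_tote: red open tote for rejects, same size and kind; nothing belongs in it now. Origin: centre of the underside
- mat: green mat fixed on the table, the tray's place: 240 mm (its x) by 200 mm (its y), 3 mm thick; the tray starts on it. Origin: centre of the underside
- gauge: steel gauge block 50 x 50 x 30 mm with a brass stud (42 mm high in all), bystander. Origin: centre of the underside
There are look-alikes about, which are no part of the job. What is shaped like the cleat2 but purple or turquoise is not meant.

How it is judged:
By the outcome, as a careful person would: the job done as asked, in the order asked, and still so for the second after the job is handed in, with the robot touching nothing.
It also fails if it takes over 59 s, if anything falls off the work surface, if the arm or the gripper's body presses on something with over 40 N, if the wrist force passes 120 N, or if a joint passes its speed limit or range.

## Working session

There is one attempt and no reset: what is moved stays moved. The work goes in short steps, Python scripts to look and compute and a shell command to move; the robot and the scene stay as the last step left them, time stands still between calls to the robot, and variables do not carry over. Pictures are saved under pics/ and viewed, about 8 in all and at most 12, crops included, and the job is handed in when it is done.

```bash
ls; mkdir -p pics
python3 - <<'E'
from plant import manip, imaging
import cv2, numpy as np
s=manip.read_state(); print(s)
for n in ("top","scene"):
    print(n,imaging.camera_params(n)); cv2.imwrite(f"pics/{n}0.png",imaging.grab_frame(n))
E
```

```text
pics
{'clock': 0.0, 'qpos': array([-1.48975737e+00,  2.59310362e-01,  1.53608930e+00,  2.49570462e-05,
        1.34800333e+00, -2.02780568e-01]), 'dq': array([-7.73297826e-04, -4.67962009e-05, -1.61421512e-04,  8.85943587e-04,
        2.46607089e-04, -6.56217009e-04]), 'tau': array([ 1.22477079e-03, -4.46032226e+01, -2.90568960e+01, -1.63336799e-04,
        1.17299662e-02, -4.29096247e-06]), 'tool_pos': array([ 154.03208809, -527.75818242,  403.88948509]), 'orientation': array([[-1.22286397e-04,  9.59994457e-01,  2.80018977e-01],
       [ 1.80635905e-03,  2.80018735e-01, -9.59992836e-01],
       [-9.99998361e-01,  3.88420749e-04, -1.76833716e-03]]), 'wrist_force': array([ 0.92854572, -1.00504252,  0.4350151 ]), 'torque': array([ 0.00831307, -0.00745932, -0.00752461]), 'gripper_width': 85.39025692645524}
top {'vertical_fov': 50.41949751955783, 'cx': 323.12344006000546, 'cy': 193.1712072599898, 'R': array([[ 0.00336452, -0.99998859, -0.00339161],
       [-0.99724548, -0.00310394, -0.07410677],
       [ 0.0740954 ,  0.0036316 , -0.99724455]]), 't': array([ -57.92799469,  579.90434493, 1012.84116791])}
scene {'vertical_fov': 45.12333153550554, 'cx': 324.9741166167004, 'cy': 197.65131098472017, 'R': array([[ 0.28832017,  0.95748347,  0.00984343],
       [ 0.74150156, -0.2167552 , -0.63497451],
       [-0.60584398,  0.19037488, -0.77247038]]), 't': array([ -96.18780102, -374.95460924, 1320.29798953])}
```

View pics/top0.png

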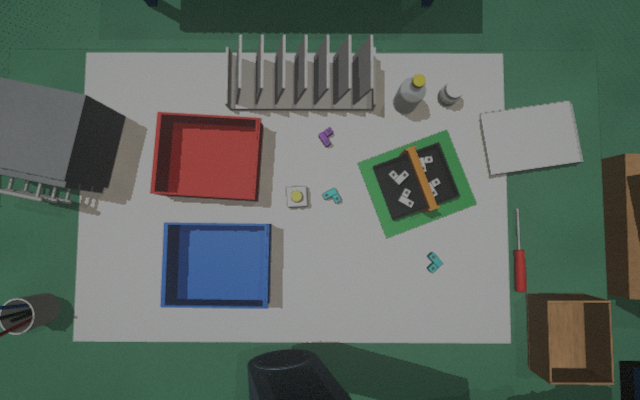

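View pics/scene0.png

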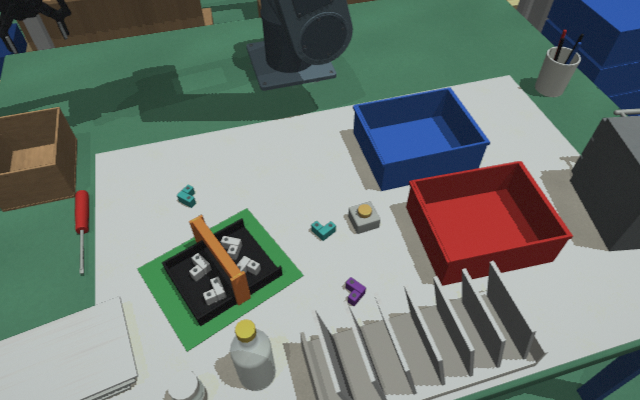

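The top view shows the mat at about (417,184), the tray with its orange bar near (422,179), the blue tote at (217,265), the red tote at (208,157) and the gauge at (297,196). Next I'll measure these and find the tray's open end.

```bash
cat > h.py <<'E'
from plant import manip, imaging
import cv2, numpy as np
def K(p): 
    f=200/np.tan(np.radians(p['vertical_fov']/2)); return np.array([[f,0,p['cx']],[0,f,p['cy']],[0,0,1]])
def ray(p,uv,z):
    "world point on plane z for pixel"
    d=p['R'].T@np.linalg.inv(K(p))@np.array([*uv,1.]); c=-p['R'].T@p['t']
    return c+d*(z-c[2])/d[2]
def proj(p,X):
    x=K(p)@(p['R']@np.asarray(X,float)+p['t']); return x[:2]/x[2]
def big(mask):
    cs=cv2.findContours(mask,cv2.RETR_EXTERNAL,cv2.CHAIN_APPROX_NONE)[0]
    return max(cs,key=cv2.contourArea)
def hsv(im,lo,hi): return cv2.inRange(cv2.cvtColor(im,cv2.COLOR_BGR2HSV),lo,hi)
def rect(p,c,z):
    P=np.array([ray(p,q,z)[:2] for q in c[:,0,:]],np.float32); return cv2.minAreaRect(P)
E
python3 - <<'E'
from h import *
p=imaging.camera_params("top"); im=cv2.imread("pics/top0.png")
roi=np.zeros(im.shape[:2],np.uint8); roi[125:240,350:480]=255
print("mat",rect(p,big(hsv(im,(40,90,60),(85,255,255))&roi),3))
o=hsv(im,(5,120,80),(22,255,255))&roi
print("bar z89",rect(p,big(o),89))
b=hsv(im,(0,0,0),(180,255,45))&roi
b=cv2.morphologyEx(b,cv2.MORPH_CLOSE,np.ones((15,15))); print("tray z28",rect(p,big(b),28))
bl=np.zeros_like(roi); bl[205:320,150:285]=255
r=rect(p,big(hsv(im,(100,100,40),(130,255,255))&bl),85); print("blue z85",r,cv2.boxPoints(r).tolist())
s=imaging.camera_params("scene"); i2=cv2.imread("pics/scene0.png")
a=cv2.resize(im[120:245,350:485],None,fx=4,fy=4,interpolation=2); c=cv2.resize(i2[190:340,130:310],None,fx=3.3,fy=3.3,interpolation=2)[:500]
a=a[:495]; c=cv2.resize(c,(260*1,217)) if 0 else c
h=min(a.shape[0],c.shape[0]); v=np.hstack([a[:h],c[:h]]); v=cv2.resize(v,None,fx=800/v.shape[1],fy=800/v.shape[1]); cv2.imwrite("pics/crop1.png",cv2.convertScaleAbs(v,alpha=1.8,beta=20))
E
```

```text
mat ((607.5648193359375, -287.37481689453125), (197.80886840820312, 237.7532501220703), 20.715848922729492)
bar z89 ((610.5853271484375, -280.7262268066406), (151.39096069335938, 24.817138671875), 20.455204010009766)
tray z28 ((613.1459350585938, -282.1337890625), (136.42665100097656, 161.29315185546875), 20.750244140625)
blue z85 ((412.49871826171875, 187.0287628173828), (241.37973022460938, 188.1763458251953), 89.84793090820312) [[318.090576171875, 66.58905029296875], [506.2662353515625, 66.089599609375], [506.9068603515625, 307.4684753417969], [318.731201171875, 307.9679260253906]]
```

View pics/crop1.png

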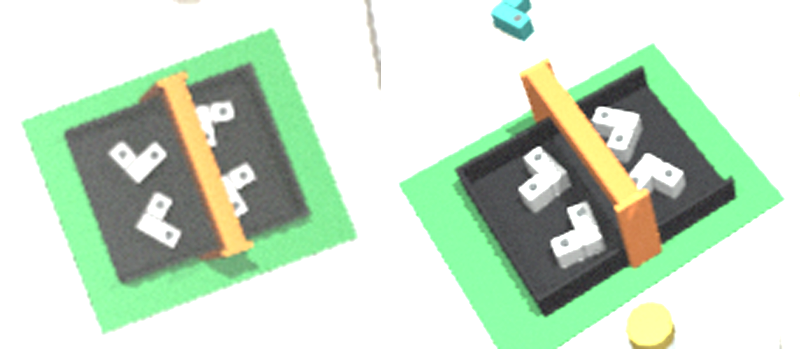

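The scene crop shows the two long walls ending in cut-off profiles at the upper right, so the open end looks like the +y one. I'll confirm that with an overlay after the approach move.

```bash
python3 -m crank '[[[-1,0,0,0,0.045,-0.01,0],[-2,0,0,0,0.09,-0.02,0],[-3,0,0,0,0.135,-0.03,0],[-4,0,0,0,0.18,-0.04,0],[-4.4,0,0,0,0.225,-0.05,0],[-4.4,0,0,0,0.27,-0.06,0],[-4.4,0,0,0,0.315,-0.07,0],[-4.4,0,0,0,0.36,-0.08,0],[-4.4,0,0,0,0.405,-0.09,0],[-4.4,0,0,0,0.45,-0.1,0],[-4.4,0,0,0,0.49,-0.106,0],[-4.4,0,0,0,0.507,-0.106,0],[-4.4,0,0,0,0.507,-0.106,0],[-4.4,0,0,0,0.507,-0.106,0]]]'
python3 - <<'E'
from h import *
s=manip.read_state(); print(s['clock'],s['qpos'],s['tool_pos'],s['orientation'].round(4))
p=imaging.camera_params("wrist"); im=imaging.grab_frame("wrist"); cv2.imwrite("pics/wrist1.png",im); print(p)
a=np.radians(110.7); x=np.array([np.cos(a),np.sin(a),0]); y=np.array([-x[1],x[0],0]); c0=np.array([610,-283,3])
s=imaging.camera_params("scene"); i2=cv2.imread("pics/scene0.png")
S=4; o=np.array([135,190]); v=cv2.resize(i2[190:330,135:310],None,fx=S,fy=S,interpolation=2); v=cv2.convertScaleAbs(v,alpha=2,beta=30)
for i in (-85,85):
  for z,col in ((4,(0,0,255)),(28,(255,0,0))):
    q=[tuple(int(t) for t in (proj(s,c0+x*i+y*j+[0,0,z])-o)*S) for j in (-70,70)]
    cv2.line(v,q[0],q[1],col,1)
cv2.imwrite("pics/ov1.png",np.vstack([v,]))
E
```

```text
clock: 1.5
tool_pos: [610.9, -283.9, 403.4]
orientation: [[-0.002, 0.935, 0.354], [0.002, 0.354, -0.935], [-1.0, -0.001, -0.003]]
wrist_force: [0.1, 0.7, 0.8]
gripper_width: 85.4
1.5 [-6.00488669e-01  4.85154890e-01  1.20441620e+00  8.18469417e-04
  1.45485832e+00  6.08817853e-01] [ 610.91581957 -283.91692724  403.38930324] [[-0.0019  0.9354  0.3536]
 [ 0.0023  0.3536 -0.9354]
 [-1.     -0.001  -0.0028]]
{'vertical_fov': 58.27162941053051, 'cx': 319.9840330132713, 'cy': 198.91537541953736, 'R': array([[ 0.35321854, -0.93553641, -0.00287947],
       [-0.89909104, -0.34030587,  0.2753674 ],
       [-0.25859613, -0.09467597, -0.96133475]]), 't': array([-479.12951564,  416.32363083,  505.78328301])}
```

View pics/ov1.png

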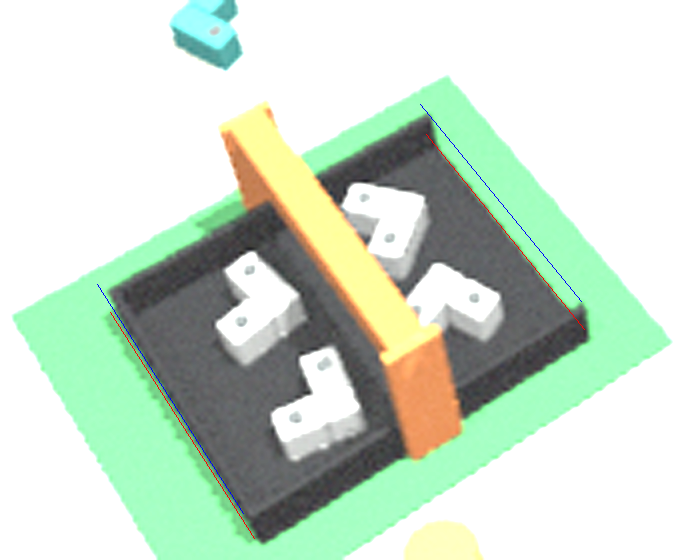

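View pics/wrist1.png

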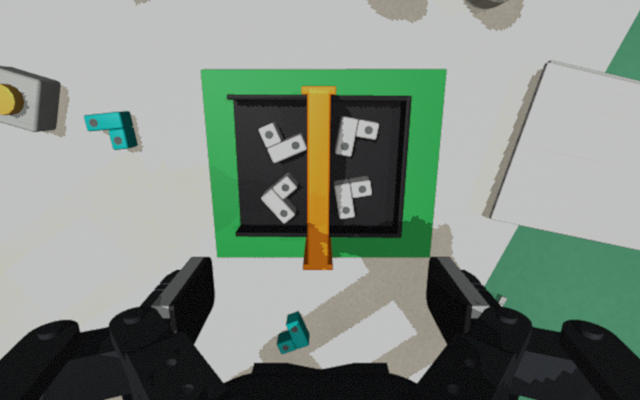

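Both pictures agree that the tray's open front is its +y end. In the wrist view the left edge at u≈237 has no wall, and the back wall is at u≈405. The bar is centred near (319,178) in that view. Next I'll measure precisely with the wrist picture.

Run:
```python
from h import *
p=imaging.camera_params("wrist"); im=cv2.imread("pics/wrist1.png")
roi=np.zeros(im.shape[:2],np.uint8); roi[60:275,190:460]=255
print("mat",rect(p,big(cv2.morphologyEx(hsv(im,(40,90,50),(85,255,255))&roi,2,np.ones((3,3)))),3))
o=hsv(im,(5,120,80),(25,255,255))&roi
print("bar z92",rect(p,big(o),92))
b=hsv(im,(0,0,0),(180,255,60))&roi
c=big(cv2.morphologyEx(b,3,np.ones((25,25))))
print("tray px",cv2.boundingRect(c),rect(p,c,31))
# individual edge points in px: bar left/right at rows
for r in (110,150,190,230):
    u=np.where(o[r])[0]; L,R=ray(p,(u.min(),r),92),ray(p,(u.max()+1,r),92); print(r,u.min(),u.max(),((L+R)/2)[:2].round(1),np.linalg.norm(L-R).round(1))
for q in ((301,87),(336,87),(303,269),(333,269)): print(q,ray(p,q,92).round(1))
a=np.radians(110.7); x=np.array([np.cos(a),np.sin(a),0]); y=np.array([-x[1],x[0],0]); c0=np.array([611,-284,3])
for i,j,z in ((85,70,28),(85,-70,28),(-85,70,28),(-85,-70,28),(9,76,89),(-9,76,89),(9,-76,89),(-9,-76,89)): print((i,j,z),proj(p,c0+x*i+y*j+[0,0,z]).round(1))
```

```text
mat ((606.191162109375, -286.97857666015625), (196.71812438964844, 237.2677764892578), 20.694372177124023)
bar z92 ((609.9417114257812, -280.71942138671875), (149.44287109375, 25.309194564819336), 20.470190048217773)
tray px (228, 95, 183, 143) ((609.513671875, -281.3681640625), (138.47813415527344, 166.91787719726562), 20.058326721191406)
110 307 330 [ 664.  -261.4] 18.1
150 307 329 [ 635.6 -271.6] 17.9
190 307 329 [ 605.5 -282.9] 18.4
230 307 328 [ 573.4 -294.5] 18.2
(301, 87) [ 674.8 -243.    92. ]
(336, 87) [ 683.9 -267.3   92. ]
(303, 269) [ 535.5 -295.    92. ]
(333, 269) [ 544.6 -319.    92. ]
(85, 70, 28) [238.3 237.2]
(85, -70, 28) [228.5  93.6]
(-85, 70, 28) [405.8 237.1]
(-85, -70, 28) [415.7  93.3]
(9, 76, 89) [311.7 270.6]
(-9, 76, 89) [332.7 270.6]
(9, -76, 89) [310.1  84.4]
(-9, -76, 89) [334.4  84.4]
```

```bash
python3 -m crank '[[[0,0,0,0.04,0,-0.0026,0],[0,0,0,0.08,0,-0.0026,0],[0,0,0,0.115,0,-0.0026,0],[0,0,0,0.14,0,-0.0026,0],[0,0,0,0.155,0,-0.0026,0],[0,0,0,0.165,0,-0.0026,0],[0,0,0,0.167,0,-0.0026,0],[0,0,0,0.167,0,-0.0026,0],[0,0,0,0.167,0,-0.0026,255],[0,0,0,0.167,0,-0.0026,255],[0,0,0,0.167,0,-0.0026,255],[0,0,0,0.167,0,-0.0026,255],[0,0,0,0.167,0,-0.0026,255],[0,0,0,0.167,0,-0.0026,255],[0,0,0,0.167,0,-0.0026,255],[0,0,0,0.167,0,-0.0026,255]]]'
python3 - <<'E'
from h import *
s=manip.read_state(); print(s['clock'],s['qpos'].tolist(),s['tool_pos'],s['orientation'].round(4).tolist())
E
```

```text
clock: 3.15
tool_pos: [609.4, -281.7, 237.2]
orientation: [[-0.001, 0.936, 0.353], [0.002, 0.353, -0.936], [-1.0, -0.0, -0.002]]
wrist_force: [-0.6, 0.2, 5.1]
gripper_width: 17.4
3.15 [-0.5989983361266306, 0.6107045391598254, 1.4157646800966164, 0.000826078166914061, 1.1167008279683888, 0.6110238359088178] [ 609.38777514 -281.69006211  237.22249391] [[-0.0009, 0.9358, 0.3527], [0.0015, 0.3527, -0.9358], [-1.0, -0.0003, -0.0017]]
```

The opening of 17.4 mm shows the bar is held. I'll lift, and fit a simple kinematic model to check that the pour is reachable.

```bash
python3 -m crank '[[[0,0,0,-0.005,0,0,255],[0,0,0,-0.015,0,0,255],[0,0,0,-0.03,0,0,255],[0,0,0,-0.05,0,0,255],[0,0,0,-0.07,0,0,255],[0,0,0,-0.09,0,0,255],[0,0,0,-0.105,0,0,255],[0,0,0,-0.115,0,0,255],[0,0,0,-0.12,0,0,255],[0,0,0,-0.12,0,0,255]]]'
cat > kin.py <<'E'
from h import *
from scipy.optimize import least_squares as ls
D=[((.25931,1.53609),549.8,403.9),((.48515,1.20442),673.7,403.4),((.61070,1.41576),671.4,237.2)]
s=manip.read_state(); q=s['qpos']; P=s['tool_pos']
D.append((q[1:3],np.hypot(*P[:2]),P[2]))
def e(v):
    a,L,M,h=v; return [w for (q,r,z) in D for w in (a+L*np.sin(q[0])+M*np.sin(sum(q))-r, h+L*np.cos(q[0])+M*np.cos(sum(q))-z)]
E
python3 - <<'E'
from kin import *
r=ls(e,[0,400,400,100]); print(r.x,np.abs(r.fun).max()); print(s['clock'],q,P,s['wrist_force'],s['gripper_width'])
r=ls(lambda v:e([0,*v]),[400,400,100]); print(r.x,np.abs(r.fun).max())
p=imaging.camera_params("wrist"); cv2.imwrite("pics/wrist2.png",imaging.grab_frame("wrist"))
E
```

```text
clock: 4.15
tool_pos: [609.5, -281.9, 358.0]
orientation: [[-0.0, 0.936, 0.353], [0.001, 0.353, -0.936], [-1.0, 0.0, -0.001]]
wrist_force: [0.2, -0.0, -4.4]
gripper_width: 17.0
[  6.5521309  500.38204239 429.09315458  14.00995357] 7.72911665111144
4.15 [-5.99105318e-01  5.06733448e-01  1.28032451e+00  7.89299374e-04
  1.35509193e+00  6.11043568e-01] [ 609.52804054 -281.8653389   357.95715622] [ 0.21772676 -0.04465549 -4.35112543] 16.955263669427225
[502.50726729 434.83110628  13.55514328] 7.592641839751195
```

View pics/wrist2.png

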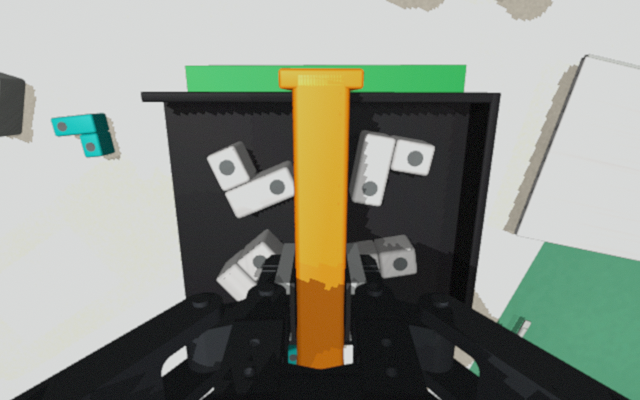

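The wrist view shows the tray hanging level with all four cleats in place (around u 205–435, v 130–300). Next is the pour pose feasibility check.

```bash
cat >> kin.py <<'E'
from scipy.spatial.transform import Rotation as Ro
def e2(v):
    L,M,h,c=v; return [w for (q,r,z) in D for w in (L*np.sin(q[0])+M*np.sin(sum(q))+c*np.cos(sum(q))-r, h+L*np.cos(q[0])+M*np.cos(sum(q))-c*np.sin(sum(q))-z)]
v=ls(e2,[500,430,14,0]).x
def ik(P,R,d6,sg):
    "R tool axes; returns q, min slack to range"
    L,M,h,c=v; W=P-d6*R[:,0]; q1=np.arctan2(W[1],W[0]); r=np.hypot(W[0],W[1]); z=W[2]-(h+d6)
    F=np.hypot(M,c); g=np.arctan2(c,M); C=(r*r+z*z-L*L-F*F)/(2*L*F)
    if abs(C)>1: return None
    t=np.arccos(C); q3=t-g; q2=np.arctan2(r,z)-np.arctan2(F*np.sin(t),L+F*np.cos(t))
    d=Ro.from_euler('ZY',[q1,q2+q3]).as_matrix().T@R[:,0]
    q4=sg*np.arctan2(d[1],d[0]); q5=np.arccos(d[2])
    R5=Ro.from_euler('ZYZY',[q1,q2+q3,sg*q4,q5]).as_matrix(); y=R5.T@R[:,1]
    # at q4=0: az(tool y)=pi/2-q6+q1 
    q6=np.arctan2(y[0],y[1])  # adjusted below
    return np.round([q1,q2,q3,q4,q5,q6],2)
def Rpour(az,th):
    x=np.array([np.cos(az),np.sin(az),0]); u=np.array([0,0,1.])
    tx=-np.cos(th)*u-np.sin(th)*x; tz=-(np.cos(th)*x-np.sin(th)*u); return np.c_[tx,np.cross(tz,tx),tz],x,u
E
python3 - <<'E'
from kin import *
print(v,np.abs(e2(v)).max()); print(q, ik(P,s['orientation'],100,1))
for az in (90,110,180,0):
  for d6 in (80,140):
    for th in (0,30,50,55):
      t=np.radians(th); R,x,u=Rpour(np.radians(az),t)
      lip=np.array([412,190,120])-x*(40 if az in(90,110) else 20); G=lip-x*(85*np.cos(t)-74*np.sin(t))+u*(85*np.sin(t)+74*np.cos(t))
      print(az,d6,th,(G-155*R[:,0]).round(),ik(G-155*R[:,0],R,d6,1))
E
```

```text
[529.77553042 436.44307965  43.11552414  55.50445184] 1.9692789224779403Traceback (most recent call last):
  File "<stdin>", line 2, in <module>
  File "kin.py", line 20, in ik
    R5=Ro.from_euler('ZYZY',[q1,q2+q3,sg*q4,q5]).as_matrix(); y=R5.T@R[:,1]
       ~~~~~~~~~~~~~^^^^^^^^^^^^^^^^^^^^^^^^^^^^
  File "scipy/spatial/transform/_rotation.pyx", line 1413, in scipy.spatial.transform._rotation.Rotation.from_euler
ValueError: Expected axis specification to be a non-empty string of upto 3 characters, got ZYZY
```

```bash
sed -i "s/Ro.from_euler('ZYZY',\[q1,q2+q3,sg\*q4,q5\])/(Ro.from_euler('ZYZ',[q1,q2+q3,sg*q4])*Ro.from_euler('Y',q5))/" kin.py
python3 - <<'E'
from kin import *
print(q, ik(P,s['orientation'],100,1))
for az in (90,110,180,0):
  for d6 in (80,140):
    for th in (0,30,50,55):
      t=np.radians(th); R,x,u=Rpour(np.radians(az),t)
      lip=np.array([412,190,120])-x*(40 if az in(90,110) else 20); G=lip-x*(85*np.cos(t)-74*np.sin(t))+u*(85*np.sin(t)+74*np.cos(t))
      print(az,d6,th,(G-155*R[:,0]).round(),ik(G-155*R[:,0],R,d6,1))
E
```

```text
[-5.99164151e-01  5.07516924e-01  1.28134339e+00  7.42232110e-04
  1.35471423e+00  6.11116409e-01] [-0.43  0.51  1.28  0.    1.35 -0.78]
90 80 0 [412.  65. 349.] [ 0.16  0.07  1.9   0.    1.17 -1.73]
90 80 30 [412. 191. 361.] [ 0.51  0.17  1.79 -0.45  1.47 -2.19]
90 80 50 [412. 271. 332.] [ 0.68  0.31  1.72 -0.65  1.72 -2.36]
90 80 55 [412. 289. 321.] [ 0.71  0.35  1.7  -0.69  1.78 -2.39]
90 140 0 [412.  65. 349.] [ 0.16  0.07  1.9   0.    1.17 -1.73]
90 140 30 [412. 191. 361.] [ 0.56  0.2   1.77 -0.44  1.48 -2.24]
90 140 50 [412. 271. 332.] [ 0.74  0.38  1.67 -0.61  1.73 -2.42]
90 140 55 [412. 289. 321.] [ 0.77  0.44  1.65 -0.64  1.79 -2.45]
110 80 0 [455.  73. 349.] [ 0.16  0.15  1.81 -0.    1.18 -1.38]
110 80 30 [412. 191. 361.] [ 0.52  0.14  1.82 -0.53  1.32 -1.92]
110 80 50 [384. 266. 332.] [ 0.73  0.24  1.82 -0.79  1.52 -2.18]
110 80 55 [378. 283. 321.] [ 0.77  0.28  1.82 -0.84  1.57 -2.23]
110 140 0 [455.  73. 349.] [ 0.16  0.15  1.81 -0.    1.18 -1.38]
110 140 30 [412. 191. 361.] [ 0.58  0.16  1.81 -0.52  1.33 -1.98]
110 140 50 [384. 266. 332.] [ 0.81  0.3   1.8  -0.76  1.54 
[... 364 characters left out ...]
5  0.3   1.61  0.    1.23 -0.35]
180 140 30 [391. 190. 361.] [ 0.53 -0.    2.   -0.39  0.72 -0.78]
180 140 50 [311. 190. 332.] [ 0.75 -0.1   2.26 -1.16  0.6  -1.63]
180 140 55 [293. 190. 321.] [ 0.82 -0.1   2.32 -1.38  0.65 -1.88]
0 80 0 [307. 190. 349.] [ 0.55 -0.03  2.01  0.    1.16  2.59]
0 80 30 [433. 190. 361.] [0.38 0.23 1.71 0.19 1.69 2.78]
0 80 50 [513. 190. 332.] [0.32 0.44 1.53 0.27 2.01 2.82]
0 80 55 [531. 190. 321.] [0.31 0.49 1.49 0.29 2.08 2.82]
0 140 0 [307. 190. 349.] [ 0.55 -0.03  2.01  0.    1.16  2.59]
0 140 30 [433. 190. 361.] [0.36 0.29 1.65 0.18 1.7  2.8 ]
0 140 50 [513. 190. 332.] [0.3  0.53 1.44 0.25 2.02 2.84]
0 140 55 [531. 190. 321.] [0.29 0.59 1.39 0.27 2.09 2.84]
```

Pouring along +y is well within joint range. I'll carry the tray there with gentle ramps.

```bash
python3 -m crank '[[[0.3,0,0,0,-0.0008,-0.005,255],[0.8,0,0,0,-0.0024,-0.015,255],[1.6,0,0,0,-0.0047,-0.03,255],[2.6,0,0,0,-0.0078,-0.049,255],[3.9,0,0,0,-0.0117,-0.074,255],[5.2,0,0,0,-0.0156,-0.099,255],[6.5,0,0,0,-0.0195,-0.123,255],[7.8,0,0,0,-0.0234,-0.148,255],[9.1,0,0,0,-0.0273,-0.173,255],[10.4,0,0,0,-0.0312,-0.197,255],[11.7,0,0,0,-0.0351,-0.222,255],[12.9,0,0,0,-0.039,-0.247,255],[14.2,0,0,0,-0.0429,-0.271,255],[15.5,0,0,0,-0.0468,-0.296,255],[16.8,0,0,0,-0.0507,-0.321,255],[18.1,0,0,0,-0.0546,-0.345,255],[19.2,0,0,0,-0.0577,-0.365,255],[20,0,0,0,-0.06,-0.38,255],[20.5,0,0,0,-0.0616,-0.39,255],[20.7,0,0,0,-0.0624,-0.3945,255]]]'
python3 -m crank '[[[0,0,0,0,0,0,255],[0,0,0,0,0,0,255]]]'
python3 - <<'E'
from h import *
s=manip.read_state(); print(s['clock'],s['qpos'],s['tool_pos'],s['orientation'].round(3).tolist())
a=imaging.grab_frame("scene"); cv2.imwrite("pics/scene2.png",cv2.resize(a[40:260,240:580],None,fx=2.3,fy=2.3))
E
```

```text
clock: 6.2
tool_pos: [410.8, 66.3, 357.8]
orientation: [[-0.002, 1.0, -0.0], [0.002, -0.0, -1.0], [-1.0, -0.002, -0.002]]
wrist_force: [0.7, -0.8, -5.0]
gripper_width: 17.3
clock: 6.4
tool_pos: [410.9, 66.1, 357.8]
orientation: [[-0.001, 1.0, 0.0], [0.002, 0.0, -1.0], [-1.0, -0.001, -0.002]]
wrist_force: [0.5, -0.3, -4.6]
gripper_width: 17.0
6.4 [-1.10714550e-01  5.58550232e-02  1.90252241e+00  1.59144271e-03
  1.18475414e+00  1.45941336e+00] [410.92767739  66.06828246 357.76337177] [[-0.001, 1.0, 0.0], [0.002, 0.0, -1.0], [-1.0, -0.001, -0.002]]
```

View pics/scene2.png

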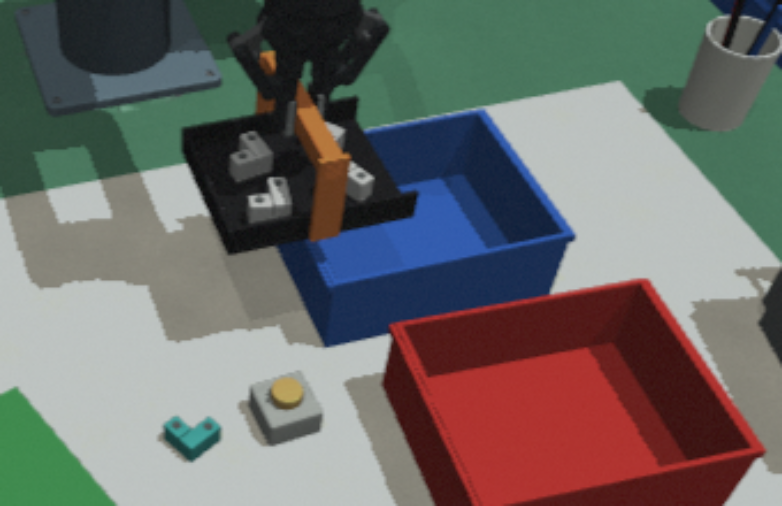

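All four cleats are still aboard, with the tray's open end over the blue tote. Now I'll tilt it about the lip.

```bash
python3 -m crank '[[[0,-2,0,0,0,-0.008,255],[0,-5,0,0,0.001,-0.019,255],[0,-7.5,0,-0.002,0.001,-0.0295,255],[0,-10,0,-0.004,0.001,-0.04,255],[0,-12.5,0,-0.0058,0.001,-0.0505,255],[0,-15,0,-0.0075,0.001,-0.061,255],[0,-17.5,0,-0.008,0.001,-0.0715,255],[0,-20,0,-0.0085,0.001,-0.082,255],[0,-22.5,0,-0.008,0.001,-0.093,255],[0,-25,0,-0.0077,0.001,-0.1035,255],[0,-27.5,0,-0.0064,0.001,-0.114,255],[0,-30,0,-0.005,0.001,-0.125,255],[0,-32.5,0,-0.003,0.001,-0.135,255],[0,-35,0,-0.0005,0.001,-0.1455,255],[0,-37.5,0,0.003,0.001,-0.156,255],[0,-40,0,0.006,0.001,-0.166,255],[0,-42.5,0,0.01,0.001,-0.176,255],[0,-45,0,0.014,0.001,-0.186,255],[0,-45,0,0.014,0.001,-0.186,255],[0,-45,0,0.014,0.001,-0.186,255]]]'
python3 - <<'E'
from h import *
s=manip.read_state(); print(s['qpos'],s['orientation'].round(3).tolist()); R=s['orientation']
G=s['tool_pos']+155*R[:,0]; lip=G+74*R[:,0]-85*R[:,2]; print("grip",G,"lip",lip)
a=imaging.grab_frame("scene"); t=imaging.grab_frame("top")
v=np.hstack([cv2.resize(a[20:220,250:520],None,fx=1.7,fy=1.7),cv2.resize(t[190:330,140:290],None,fx=340/140,fy=340/140)]); cv2.imwrite("pics/tilt.png",v[:, :800])
E
```

```text
clock: 8.45
tool_pos: [412.7, 252.0, 343.8]
orientation: [[-0.001, 1.0, 0.001], [-0.705, -0.0, -0.709], [-0.709, -0.001, 0.705]]
wrist_force: [-0.1, -0.3, -2.3]
gripper_width: 17.1
[ 0.54419543  0.37773484  1.66240373 -0.64648657  1.57629568  2.27283054] [[-0.001, 1.0, 0.001], [-0.705, -0.0, -0.709], [-0.709, -0.001, 0.705]]
grip [412.53638512 142.72130421 233.88682973] lip [412.38271162 150.86383914 121.48275725]
```

View pics/tilt.png

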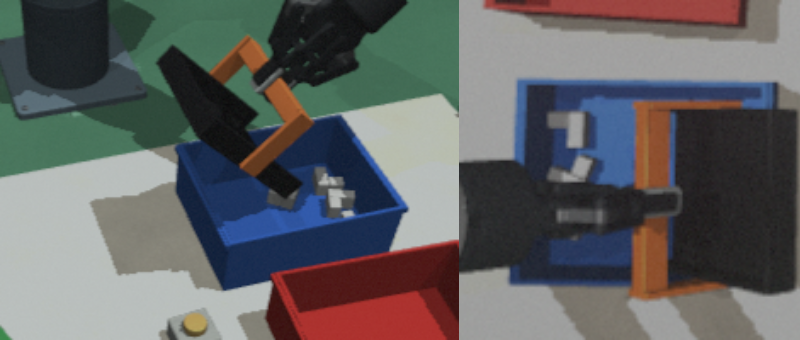

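Tilted to 45°, the cleats are out. Three show in the tote at scene-crop (325,185), (340,200) and (285,197), and the weight dropped by about 2 N. I'll tip a bit further to be sure, then level off.

```bash
python3 -m crank '[[[0,-2.5,0,-0.0028,0,-0.01,255],[0,-5,0,-0.0056,0,-0.02,255],[0,-7.5,0,-0.0084,0,-0.031,255],[0,-10,0,-0.0112,0,-0.041,255],[0,-10,0,-0.0112,0,-0.041,255],[0,-10,0,-0.0112,0,-0.041,255],[0,-10,0,-0.0112,0,-0.041,255]]]'
python3 - <<'E'
from h import *
s=manip.read_state(); print(s['qpos']); R=s['orientation'].round(3); print(R.tolist())
d=np.array([410.5,65.,385])-s['tool_pos']; print("to level pose, tool axes:",R.T@d, s['tool_pos'])
for k in (15,30,45): # waypoints about lip at rising height
    t=np.radians(55-k); P=np.array([411,150-(85*np.cos(t)-74*np.sin(t))+155*np.sin(t),122+k*.5+85*np.sin(t)+74*np.cos(t)+155*np.cos(t)]); print(k,(R.T@(P-s['tool_pos'])).round(1))
E
```

```text
clock: 9.25
tool_pos: [412.6, 288.3, 323.7]
orientation: [[-0.001, 1.0, -0.001], [-0.817, -0.001, -0.577], [-0.577, -0.0, 0.817]]
wrist_force: [-0.1, -0.4, -3.0]
gripper_width: 17.2
[ 0.6270606   0.48999378  1.60483931 -0.72928056  1.6983847   2.35741168]
[[-0.001, 1.0, -0.001], [-0.817, -0.001, -0.577], [-0.577, -0.0, 0.817]]
to level pose, tool axes: [147.06369432  -1.924348   178.89536105] [412.64762534 288.27733787 323.72437029]
15 [25.2 -1.6 61.7]
30 [ 64.1  -1.5 114.8]
45 [113.6  -1.5 155. ]
```

```bash
python3 -m crank '[[[0,5,0,0.007,0,0.021,255],[0,10,0,0.0155,-0.001,0.042,255],[0,15,0,0.025,-0.001,0.062,255],[0,20,0,0.037,-0.001,0.081,255],[0,25,0,0.05,-0.001,0.099,255],[0,30,0,0.064,-0.0015,0.115,255],[0,35,0,0.08,-0.0015,0.13,255],[0,40,0,0.097,-0.0015,0.144,255],[0,45,0,0.114,-0.0015,0.155,255],[0,50,0,0.13,-0.0015,0.168,255],[0,55,0,0.147,-0.002,0.179,255],[0,55,0,0.147,-0.002,0.179,255],[0,55,0,0.147,-0.002,0.179,255],[0,55,0,0.147,-0.002,0.179,255]]]'
python3 - <<'E'
from h import *
s=manip.read_state(); print(s['qpos']); R=s['orientation']; print(R.round(4).tolist(), s['tool_pos'])
a=imaging.grab_frame("scene"); t=imaging.grab_frame("top")
v=np.hstack([cv2.resize(a[20:220,250:520],None,fx=1.7,fy=1.7),cv2.resize(t[190:330,140:290],None,fx=340/140,fy=340/140)]); cv2.imwrite("pics/level.png",cv2.convertScaleAbs(v[:, :800],alpha=1.4))
E
```

```text
clock: 10.65
tool_pos: [410.0, 65.4, 385.3]
orientation: [[-0.0, 1.0, -0.001], [0.002, -0.001, -1.0], [-1.0, -0.0, -0.002]]
wrist_force: [0.2, 0.6, -3.1]
gripper_width: 16.9
[-0.11305765  0.02643826  1.86089925  0.00241481  1.2549147   1.45800908]
[[-0.0004, 1.0, -0.001], [0.0024, -0.001, -1.0], [-1.0, -0.0004, -0.0024]] [410.00225604  65.37717453 385.32985509]
```

View pics/level.png

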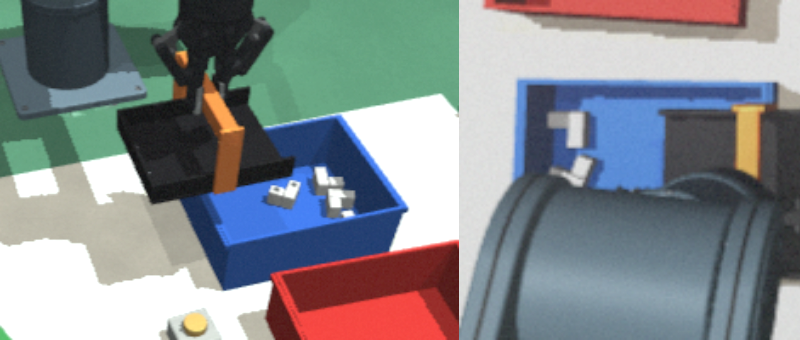

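The tray is empty and level. Back to the mat centre at about (606.5, -287.2), with the mat yaw at 20.7°.

```bash
python3 -m crank '[[[-0.5,0,0,0,0.005,0.009,255],[-1.5,0,0,0,0.015,0.027,255],[-3,0,0,0,0.028,0.05,255],[-4.8,0,0,0,0.046,0.082,255],[-6.8,0,0,0,0.065,0.116,255],[-8.8,0,0,0,0.084,0.15,255],[-10.8,0,0,0,0.103,0.184,255],[-12.8,0,0,0,0.122,0.218,255],[-14.8,0,0,0,0.141,0.252,255],[-16.8,0,0,0,0.16,0.286,255],[-18.4,0,0,0,0.175,0.313,255],[-19.6,0,0,0.01,0.187,0.334,255],[-20.4,0,0,0.02,0.194,0.347,255],[-20.7,0,0,0.025,0.197,0.3526,255],[-20.7,0,0,0.025,0.197,0.3526,255],[-20.7,0,0,0.025,0.197,0.3526,255],[-20.7,0,0,0.025,0.197,0.3526,255]]]'
python3 - <<'E'
from h import *
s=manip.read_state(); R=s['orientation']; print(R.round(4).tolist(), s['tool_pos']); print(R.T@(np.array([606.5,-287.2,250])-s['tool_pos']))
E
```

```text
clock: 12.45
tool_pos: [607.2, -285.4, 359.9]
orientation: [[0.0, 0.935, 0.355], [0.003, 0.355, -0.935], [-1.0, 0.001, -0.003]]
wrist_force: [0.2, 0.0, -3.1]
gripper_width: 17.0
[[0.0001, 0.9349, 0.3549], [0.0027, 0.3549, -0.9349], [-1.0, 0.001, -0.0025]] [ 607.22899455 -285.43186172  359.88322412]
[109.87791011  -1.42181643   1.67451399]
```

```bash
python3 -m crank '[[[0,0,0,0.03,-0.001,0.001,255],[0,0,0,0.06,-0.0014,0.0017,255],[0,0,0,0.085,-0.0014,0.0017,255],[0,0,0,0.1,-0.0014,0.0017,255],[0,0,0,0.11,-0.0014,0.0017,255],[0,0,0,0.114,-0.0014,0.0017,255],[0,0,0,0.117,-0.0014,0.0017,255],[0,0,0,0.119,-0.0014,0.0017,255],[0,0,0,0.121,-0.0014,0.0017,255],[0,0,0,0.122,-0.0014,0.0017,255],[0,0,0,0.122,-0.0014,0.0017,255]]]'
```

```text
clock: 13.55
tool_pos: [606.6, -287.2, 238.1]
orientation: [[0.0, 0.935, 0.355], [0.003, 0.355, -0.935], [-1.0, 0.001, -0.002]]
wrist_force: [0.1, -0.4, -3.5]
gripper_width: 17.1
```

```bash
python3 -m crank '[[[0,0,0,0.0007,0,0,255],[0,0,0,0.0014,0,0,255],[0,0,0,0.0014,0,0,255]]]'
```

```text
clock: 13.85
tool_pos: [606.7, -287.3, 237.2]
orientation: [[0.001, 0.935, 0.355], [0.002, 0.355, -0.935], [-1.0, 0.002, -0.002]]
wrist_force: [-0.5, 0.7, 0.3]
gripper_width: 16.8
```

The weight is off, so the tray is resting on the mat. Now I'll release and retreat straight up.

```bash
python3 -m crank '[[[0,0,0,0,0,0,0],[0,0,0,0,0,0,0],[0,0,0,0,0,0,0],[0,0,0,0,0,0,0],[0,0,0,0,0,0,0],[0,0,0,0,0,0,0],[0,0,0,0,0,0,0],[0,0,0,0,0,0,0],[0,0,0,-0.01,0,0,0],[0,0,0,-0.03,0,0,0],[0,0,0,-0.06,0,0,0],[0,0,0,-0.1,0,0,0],[0,0,0,-0.14,0,0,0],[0,0,0,-0.18,0,0,0],[0,0,0,-0.18,0,0,0],[0,0,0,-0.18,0,0,0]]]'
python3 - <<'E'
from h import *
p=imaging.camera_params("wrist"); im=imaging.grab_frame("wrist"); cv2.imwrite("pics/wrist3.png",im)
roi=np.zeros(im.shape[:2],np.uint8); roi[55:290,180:470]=255
print("mat",rect(p,big(cv2.morphologyEx(hsv(im,(40,90,50),(85,255,255))&roi,2,np.ones((3,3)))),3))
o=hsv(im,(5,120,80),(25,255,255))&roi
print("bar",rect(p,big(o),92))
c=big(cv2.morphologyEx(hsv(im,(0,0,0),(180,255,60))&roi,3,np.ones((25,25)))); print("tray",rect(p,c,31))
a=imaging.grab_frame("scene"); t=imaging.grab_frame("top")
w=cv2.resize(im[50:290,170:480],(440,340)); x=cv2.resize(t[200:320,140:280],(360,309)); x=cv2.copyMakeBorder(x,0,31,0,0,0)
y=cv2.resize(a[70:200,320:540],(440,260)); y2=cv2.resize(t[40:270,130:500],(360,224)); y2=cv2.copyMakeBorder(y2,0,36,0,0,0)
cv2.imwrite("pics/final.png",cv2.convertScaleAbs(np.vstack([np.hstack([w,x]),np.hstack([y,y2])]),alpha=1.3))
E
```

```text
clock: 15.45
tool_pos: [606.5, -287.6, 419.4]
orientation: [[0.004, 0.935, 0.355], [-0.0, 0.355, -0.935], [-1.0, 0.004, 0.001]]
wrist_force: [-0.2, 0.4, -1.0]
gripper_width: 85.5
mat ((606.0872192382812, -286.62506103515625), (196.84193420410156, 236.96502685546875), 20.777698516845703)
bar ((607.9910888671875, -285.4307861328125), (148.99530029296875, 25.200605392456055), 20.752300262451172)
tray ((607.5650634765625, -285.6730041503906), (137.1658477783203, 166.73072814941406), 20.597776412963867)
```

View pics/final.png

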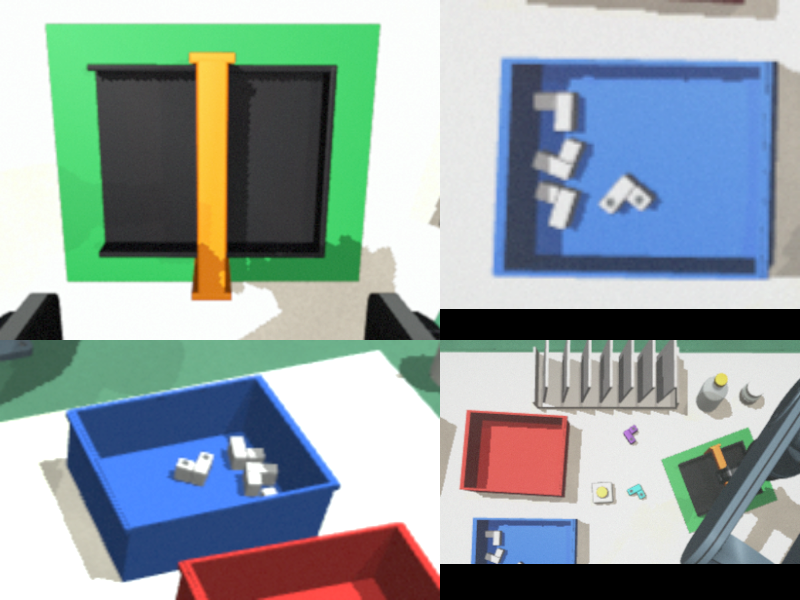

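The final view shows four cleats in the blue tote, the tray empty and flat within about 2 mm of the mat centre, and the gauge in place.

```bash
python3 -c "
from plant import manip
print(manip.finish_job(), manip.read_state()['clock'])"
```

```text
the job is handed in; nothing more can be done
the job is handed in; nothing more can be done
```

The job is done and handed in at about 15.6 s of the 59 s allowed. I carried the tray by its orange handle and tipped it to 45° and then 55° over the blue tote. I then set it back on the mat, released it and moved the gripper clear.

- **Pour:** the tray's lip was about 36 mm above the tote's rim, worked out from the tool pose. The last pictures show all four cleats in the blue tote, the tray empty and the red tote empty.
- **Tray:** it lies flat and upright, with its yaw within about 0.2° of the mat's. The wrist camera puts its centre within 2 mm of the mat's centre, close to the limit of the calibration (about 2 mm).
- **Gauge block:** it looks unmoved in the top view. I did not measure its position again.
- **Forces:** wrist force readings at the end of each move were about 5 N at most. I did not record the peaks in between. The reading dropped by about 1.5 to 2.5 N at the pour, which fits four 45 g cleats leaving.
- **Disagreements:** the tote's y extent in the top view came out 11 mm too long, because the camera also sees the side of the wall, so I corrected for it. No check failed.

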